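# Clamp the switch box in its quick-release holder

## Robot

A 7-joint arm with a two-finger parallel gripper is mounted at the origin on the work surface. World frame = base frame: x ahead of the robot, y to its left, z up, the work surface at z = 0. Lengths are in mm, angles in rad, forces in N, time in s.
With the tool pointing down it reaches from about 350 to 900 mm from the base axis. Payload 19.9 kg.
Tool frame: the origin (TCP) lies at the very end of the fingers, on their centre line; the grasp point (between the pads) lies 19 mm behind it; z points along the fingers, y is the line along which they close (so a half turn about z gives the same grasp; the last joint's range is limited). The gripper opens to 94 mm and grips with 3 to 60 N. Pads are 16 mm wide; open, the fingers measure 119 mm over their backs; the gripper's body (75 mm by 177 mm) begins 78 mm behind the grasp point.
Start: joints at [1.137, 0.417, -0.01, 1.614, 0.005, 1.111, -0.053], TCP at [239.227, -577.381, 205.425] pointing down, gripper open.
Joint ranges: [-2.81, 2.81], [-0.39, 2.02], [-1.27, 1.25], [0.06, 2.57], [-1.19, 4.33], [0.19, 2], [-2.82, 2.82]. Speed limits (rad/s): [1.89, 1.89, 2.39, 2.39, 3.01, 3.01, 3.01].

## Interface

Orientations are given as a rotation vector (axis times angle).
In Python, from cell import bot gives the robot as it stands.
- The arm moves only by the tool carry_out, never from a script. Its argument "series" is a list of rows, each a list of 7 numbers: the shift along the tool's x, y, z in mm, then the turn, a rotation vector about the tool's x, y, z in rad, then the closure, from -1 (fully open) to 1 (shut). In form: [[x, y, z, rx, ry, rz, claw], ...]. A call has exactly 10 rows; each row shifts and turns the commanded pose from where the row before left it, along the tool's axes as they then stand; what a row does not reach is not made up. A row lasts 1/10 s, in which the tool goes at most 50 mm and 8.59 degrees, less where a joint would pass 70% of its speed; a pose out of reach is approached as far as the arm can. A call with a gripper value outside its range is refused whole. The fingers move at their own pace and stop on an object; "grip_force" is the grip in N (left out, the last holds). Time passes only in rows, so rows that do not move let the fingers close, or fill a call up. It gives the time, the measured TCP pose, the force, the opening and the grip force at its end, in the units of the state.
- bot.sense(): the state, without advancing time (a new reading comes with each control period).
- bot.get_image(name): name is "scene" or "top" or "wrist"; returns a dict with "img" (400x640x3 uint8, red, green, blue), "z_map" (400x640 float32, mm along the optical axis (not along the pixel's ray), 0 where there is no reading), "fx", "fy", "cx", "cy" (pixels), "T" (4x4, takes a point from camera to world coordinates). Camera axes: x right, y down, z forward; pixel columns grow to the right and rows downward; lengths in mm; the calibration is good to about 2 mm. A picture is of the moment at which its call begins.
- bot.job_done(): hands the job in; it is judged then, once.
The state is a dict: "clock": time; "q": joint angles; "dq": joint speeds; "effort": joint torques, N m; "eef_pos": TCP position; "orientation": TCP orientation; "force": force on the tool from outside, world axes, zero at the start; "wrist_torque": the same for the moment, N m; "gripper_width": finger opening in mm; "grip_force": force on a finger pad.
Only numpy, scipy, OpenCV 4.12 (cv2) and the standard library are available. Lean on these libraries where they do the work, as an engineer would, in place of code of your own. Each camera call takes 0.05 s, during which the arm holds its last target. There are 200 camera calls.

## Task

The steel switch box is sitting loose in one of the two quick-release holders on the desk. Clamp it: press that holder's nut round by its bar until it is fully tight with the lever still open, then swing the cam lever at the opposite end of the same skewer fully shut against its firm resistance. Leave the lever of the empty holder as it is.

Things in the scene. Friction and masses are not known exactly. Their poses are not given: they have to be found in the camera images.
- holder: Fixed holder with an open steel box (80 mm wide, rim at z 110) between two upright aluminium jaws (tops z 100), base 130 x 150 mm; the other holder has no box. Origin: underside centre of the base, on the desk. z up; -x is its front (roughly to the robot); y along the skewer, whose axis is at x 0, z 60 mm. Nut at the +y end, cam lever at the -y end.
- nut (a joint): Steel hex nut (26 mm) on the skewer axis with one radial bar, 10 mm thick, ending in a black ball (16 mm) 64 mm from the axis. Bar at holder y = 71 mm tight, up to 75 loose. 0: bar straight up; grows as it swings over to the front (-x) and down, tightening; 1.57 (bar level) is tight, a hard stop. Starts 0.2 to 0.8. Stays where left; turning takes 0.35 N m (8 N at 45 mm).
- lever (a joint): Dark steel cam lever swinging level about an upright pin at holder x 0, y -70 mm: blade 10 mm thick, 18 high (z 51 to 69), end 91 mm from the pin, hub 26 mm wide. 0: shut, along the jaw, pointing to holder -x (hard stop); 1.57: straight out to -y. Starts 1.2 to 1.65. Stays where left; takes 0.32 N m, rising steadily to 0.5 N m at the shut end (9 N at 58 mm).
- spare_lever_end (a point): Free end of the cam lever of the empty holder (the same holder without a box), 90 mm from its pin and 60 mm above the desk. Not to be moved.
Not all that is in view belongs to the job. What is shaped like the holder but orange or yellow is not meant.

How it is judged (in metres and radians):
On the way:
1. the nut is turned tight (bar within 10 degrees of level) while the lever is still open (value of joint nut above 1.39 rad and value of joint lever above 0.9 rad), for 0.2 s.
At the end, for the whole second after the job is handed in: The loaded holder's nut is tight (bar within 10 degrees of level) and its cam lever is shut to within 10 degrees; the end of the empty holder's lever is within 15 mm of where it was (value of joint nut above 1.39 rad and value of joint lever below 0.175 rad and distance of spare_lever_end from where it was at the start of the episode below 0.015 m); the robot touches nothing.
It fails at once if the empty holder's lever is moved by more than 15 mm (distance of spare_lever_end from where it was at the start of the episode above 0.015 m).
It also fails if it takes over 45 s, if anything falls off the work surface, if the arm or the gripper's body presses on something with over 40 N, if the wrist force passes 120 N, or if a joint passes its speed limit or range.

## Working session

There is one attempt and no reset: what is moved stays moved. The work goes in short steps, Python scripts to look and compute and a tool call to move; the robot and the scene stay as the last step left them, time stands still between calls to the robot, and variables do not carry over. Pictures are saved under pics/ and viewed, at most 10 in all, crops included, and the job is handed in when it is done.

Besides the shell and the picture viewer there is one more tool, called by a JSON object that holds its "fn" and its "kwargs", one argument or row to a line. carry_out: Moves the arm, as the interface text tells. Its arguments: {"type":"object","properties":{"series":{"type":"array","items":{"type":"array","items":{"type":"number"}}},"grip_force":{"type":"number"}},"required":["series"]}

```bash
mkdir -p pics; cat > h.py <<'E'
import numpy as np, cv2
from cell import bot
def shot(n):
    d=bot.get_image(n); np.savez(''+n+'.npz',**d); return d
def pts(d):
    z=d['z_map']; v,u=np.mgrid[:z.shape[0],:z.shape[1]]
    P=np.stack([(u-d['cx'])/d['fx']*z,(v-d['cy'])/d['fy']*z,z,np.ones_like(z)],-1)
    W=(P@np.array(d['T']).T)[...,:3]; W[z==0]=np.nan; return W
def save(d,f): cv2.imwrite('pics/'+f,cv2.cvtColor(d['img'],cv2.COLOR_RGB2BGR))
E
python3 - <<'E'
from h import *
s=bot.sense(); print(s)
for n in ['top','scene']:
    d=shot(n); save(d,n+'1.png'); print(n,d['T'],d['fx'])
E
```

```text
{'clock': 0.0, 'q': array([ 1.13650693,  0.41796486, -0.01033117,  1.61416536,  0.00468143,
        1.11069508, -0.05299572]), 'dq': array([ 5.31995199e-04,  8.16243385e-04,  6.57267223e-04, -1.10270447e-04,
        4.13215236e-04,  5.25736306e-04, -6.00281199e-05]), 'effort': array([-2.18922913e-03, -8.51258826e+01,  6.37489054e-01, -4.25993979e+01,
       -4.89717897e-02,  1.85744982e-02,  5.33673074e-05]), 'eef_pos': array([ 239.09520795, -577.05387306,  204.8345424 ]), 'orientation': array([-3.08004204e+00, -6.12851055e-01,  4.66407114e-04]), 'force': array([-0.35025561,  0.23975485, -0.13612463]), 'wrist_torque': array([ 0.00612318,  0.00149296, -0.02446986]), 'grip_force': 0.0, 'gripper_width': 93.84847302407107}
top [[ 2.81529517e-02 -9.87075186e-01  1.57765615e-01  2.62975700e+02]
 [-9.99580106e-01 -2.88821582e-02 -2.33087060e-03  2.12241446e+02]
 [ 6.85735599e-03 -1.57633750e-01 -9.87473836e-01  1.44481094e+03]
 [ 0.00000000e+00  0.00000000e+00  0.00000000e+00  1.00000000e+00]] 516.1974820984599
scene [[-7.56623420e-01  4.41707337e-01 -4.82095041e-01  1.07475853e+03]
 [ 6.53617634e-01  4.91259477e-01 -5.75715307e-01  9.54940152e+02]
 [-1.74639176e-02 -7.50705505e-01 -6.60406130e-01  9.17704031e+02]
 [ 0.00000000e+00  0.00000000e+00  0.00000000e+00  1.00000000e+00]] 415.3002644221241
```

View pics/top1.png

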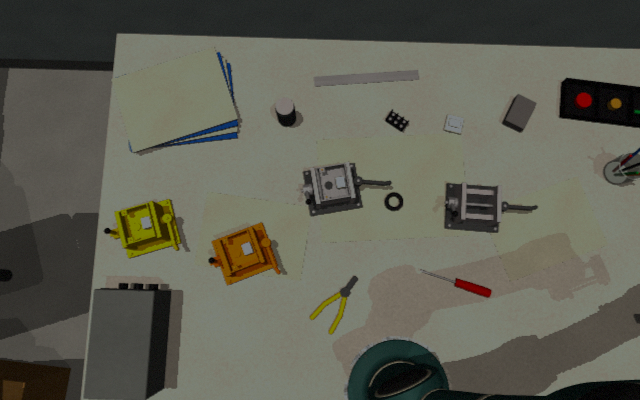

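View pics/scene1.png

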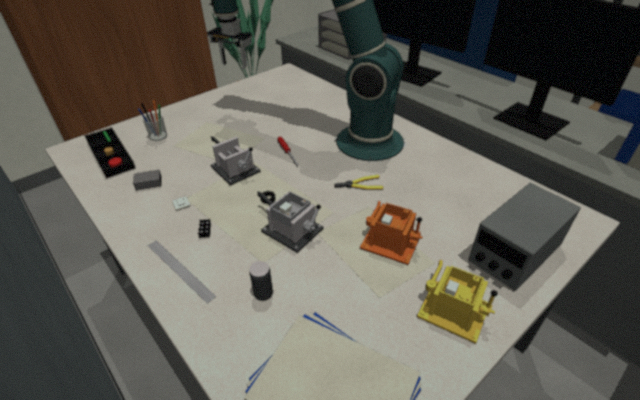

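The top view shows two grey holders: one at px (335,188) with the box in it, and one at (475,207) that shows only jaw bars, so it is empty. The orange (245,252) and yellow (145,228) ones are decoys. The target is therefore (335,188). I'll confirm that in a crop and measure it.

```bash
python3 - <<'E'
from h import *
d=np.load('top.npz'); W=pts(d)
im=cv2.cvtColor(d['img'],cv2.COLOR_RGB2BGR)
cv2.imwrite('pics/crop1.png',cv2.resize(im[145:240,290:415],None,fx=6,fy=6,interpolation=cv2.INTER_CUBIC))
# base: height 3..30 or dark; box: z>100
for nm,(u0,u1,v0,v1) in dict(load=(295,400,150,225),empty=(435,545,170,240)).items():
    S=W[v0:v1,u0:u1]; z=S[...,2]
    print(nm,'maxz',np.nanmax(z))
    for lo,hi in [(4,30),(48,75),(92,118),(85,150)]:
        m=((z>lo)&(z<hi)).astype(np.uint8)
        n,l,st,c=cv2.connectedComponentsWithStats(m)
        for i in range(1,n):
            if st[i,4]>8:
                q=S[l==i]; r=cv2.minAreaRect(q[:,:2].astype(np.float32))
                print(lo,hi,st[i],np.round(np.median(q,0)),np.round(r[0]),np.round(r[1]),round(r[2],1))
E
```

```text
load maxz 120.83566144934821
4 30 [54 11  8 18 82] [603. 132.  12.] [604. 131.] [50. 18.] 11.7
4 30 [  7  20  10  16 103] [577. 262.  12.] [576. 263.] [49. 22.] 13.1
4 30 [ 12  36  57  33 639] [497. 180.  11.] [511. 181.] [ 70. 164.] 10.9
4 30 [ 89  42  16  19 170] [514.  23.  17.] [515.  21.] [43. 52.] 88.1
48 75 [ 22  17  31  33 477] [549. 194.  72.] [550. 191.] [81. 73.] 11.3
48 75 [ 57  26  39  11 210] [556.  96.  68.] [554.  85.] [105.  25.] 82.8
48 75 [ 5 34 14 12 85] [531. 259.  70.] [532. 261.] [30. 35.] 4.3
92 118 [ 15  12  45  43 608] [545. 204. 102.] [545. 192.] [100. 106.] 11.3
92 118 [40 26 10 12 68] [548. 171.  96.] [549. 172.] [30. 23.] 10.9
92 118 [10 45  6 10 37] [493. 256. 112.] [497. 255.] [28. 13.] 1.6
85 150 [ 15  12  45  43 649] [545. 201. 101.] [545. 192.] [101. 106.] 11.2
85 150 [40 26 10 13 99] [548. 171.  94.] [549. 171.] [30. 23.] 11.2
85 150 [10 44  6 11 46] [494. 256. 111.] [499. 256.] [32. 13.] 4.3
empty maxz 124.72141391598802
4 30 [  8  11  17  20 156] [ 552. -144.   12.] [ 551. -143.] [32. 61.] 65.6
4 30 [ 31  14  28   6 103] [ 563. -226.   12.] [ 565
[... 387 characters left out ...]
35. 73.] 86.5
48 75 [ 30  18  32  37 509] [ 503. -215.   68.] [ 500. -210.] [99. 84.] 3.2
48 75 [ 66  32  37  10 179] [ 499. -306.   69.] [ 499. -315.] [99. 24.] 89.3
48 75 [20 43  7  9 21] [ 463. -149.   63.] [ 465. -150.] [23.  9.] 21.9
92 118 [ 25  13   6  37 190] [ 505. -155.   99.] [ 506. -156.] [13. 98.] 88.1
92 118 [ 60  15   7  38 200] [ 502. -250.   99.] [ 502. -251.] [ 15. 101.] 88.1
92 118 [16 37  7 10 31] [ 473. -128.  113.] [ 476. -130.] [13. 28.] 85.2
85 150 [ 24  13   7  38 213] [ 506. -155.   99.] [ 505. -156.] [13. 99.] 88.0
85 150 [ 59  15   8  38 233] [ 502. -249.   99.] [ 502. -251.] [ 15. 101.] 87.8
85 150 [16 35  7 12 51] [ 475. -129.  114.] [ 479. -130.] [13. 33.] 85.2
```

View pics/crop1.png

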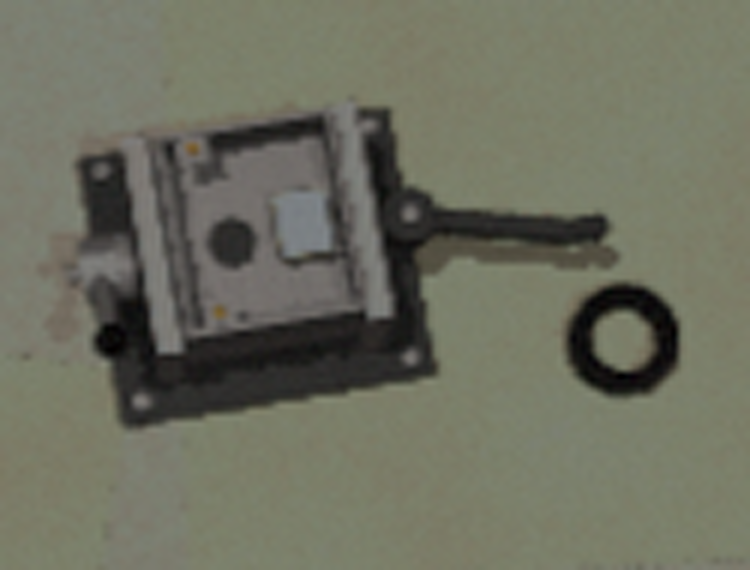

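The crop confirms the grey box in this holder. The nut and ball are at the left (crop 105,300), and the open lever is at the right (410,213)→(600,225). Holder origin is about (545,192) with yaw +11.3°. In the holder frame the ball is at (-38,73), giving nut ≈0.7, and the lever is ≈1.34, both within range. Next I move above the nut with the fingers closed and tool x along holder x.

{"fn": "carry_out", "kwargs": {
  "series": [
    [0,0,0,0,0,0.0975,1],
    [0,0,0,0,0,0.0975,1],
    [16.1,-27.5,0,0,0,0,1],
    [16.1,-27.5,0,0,0,0,1],
    [16.1,-27.5,0,0,0,0,1],
    [16.1,-27.5,0,0,0,0,1],
    [16.1,-27.5,0,0,0,0,1],
    [16.1,-27.5,0,0,0,0,1],
    [16.1,-27.5,0,0,0,0,1],
    [16.1,-27.5,0,0,0,0,1]
  ],
  "grip_force": 30
}}

```text
clock: 1.1
eef_pos: [322.4, -335.0, 205.3]
orientation: [-3.126, -0.31, 0.001]
force: [1.0, 0.1, 0.1]
gripper_width: 17.6
grip_force: 0.0
```

{"fn": "carry_out", "kwargs": {
  "series": [
    [16.1,-27.5,0,0,0,0,1],
    [16.1,-27.5,0,0,0,0,1],
    [16.1,-27.5,0,0,0,0,1],
    [16.1,-27.5,0,0,0,0,1],
    [16.1,-27.5,0,0,0,0,1],
    [16.1,-27.5,0,0,0,0,1],
    [16.1,-27.5,0,0,0,0,1],
    [16.1,-27.5,0,0,0,0,1],
    [16.1,-27.5,0,0,0,0,1],
    [16.1,-27.5,0,0,0,0,1]
  ]
}}

```text
clock: 2.1
eef_pos: [426.2, -33.8, 205.4]
orientation: [-3.126, -0.31, 0.0]
force: [0.8, -0.2, -0.2]
gripper_width: 0.1
grip_force: 0.0
```

{"fn": "carry_out", "kwargs": {
  "series": [
    [16.1,-27.5,0,0,0,0,1],
    [16.1,-27.5,0,0,0,0,1],
    [16.1,-27.5,0,0,0,0,1],
    [16.1,-27.5,0,0,0,0,1],
    [16.1,-27.5,0,0,0,0,1],
    [16.1,-27.5,0,0,0,0,1],
    [16.1,-27.5,0,0,0,0,1],
    [0,0,0,0,0,0,1],
    [0,0,0,0,0,0,1],
    [0,0,0,0,0,0,1]
  ]
}}

```text
clock: 3.1
eef_pos: [498.6, 174.9, 205.2]
orientation: [3.126, 0.309, -0.001]
force: [-0.7, -0.5, 0.3]
gripper_width: 0.8
grip_force: 0.0
```

```bash
cat >> h.py <<'E'
c,s=np.cos(np.radians(11.3)),np.sin(np.radians(11.3))
def hold(W):
    a=np.asarray(W)-[545,192,0]; return np.stack([c*a[...,0]+s*a[...,1],-s*a[...,0]+c*a[...,1],a[...,2]],-1)
E
python3 - <<'E'
from h import *
d=shot('wrist'); save(d,'w1.png'); W=pts(d); np.save('w1.npy',W)
print(hold(bot.sense()['eef_pos']))
H=hold(W)
z=H[...,2]
for nm,m in dict(nutzone=(H[...,1]>62)&(abs(H[...,0])<90)&(z>40)&(H[...,1]<95),ball=(H[...,1]>60)&(z>90)&(H[...,1]<95),lev=(H[...,1]<-62)&(z>45)&(z<75),jaw=(z>94)&(z<104)).items():
    q=H[m]; 
    if len(q)>5: print(nm,len(q),np.round(np.percentile(q,[1,50,99],axis=0)).tolist())
m=(z>94)&(z<104)&(abs(H[...,1])<70)
print(cv2.minAreaRect(H[m][:,:2].astype(np.float32)))
E
```

```text
[-48.80502495  -7.81169448 205.37187058]
nutzone 7676 [[-49.0, 62.0, 65.0], [-27.0, 66.0, 312.0], [13.0, 79.0, 322.0]]
ball 7255 [[-49.0, 60.0, 96.0], [-29.0, 66.0, 313.0], [-13.0, 75.0, 322.0]]
lev 3662 [[-136.0, -340.0, 46.0], [-73.0, -305.0, 68.0], [13.0, -63.0, 75.0]]
jaw 5965 [[-157.0, -327.0, 94.0], [-26.0, 45.0, 100.0], [50.0, 264.0, 104.0]]
((2.3402137756347656, 8.680767059326172), (122.60414123535156, 99.80683898925781), 89.97513580322266)
```

View pics/w1.png

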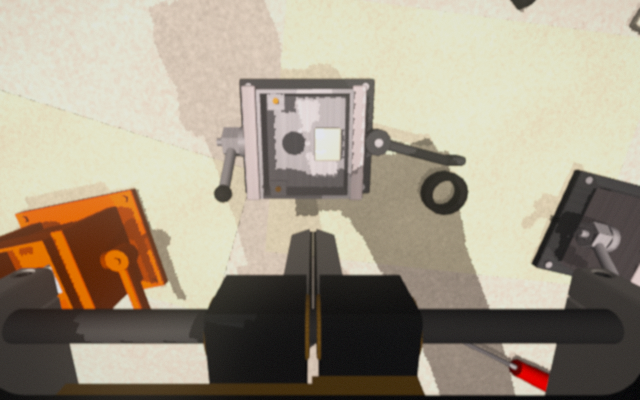

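The wrist view is square to the holder: ball (223,193), nut (235,142), lever pin (378,143), lever end (460,160), jaws at columns ~250 and ~357. I'll measure these points.

```bash
python3 - <<'E'
from h import *
H=hold(np.load('w1.npy')); d=np.load('wrist.npz')
for n,(u,v) in dict(ball=(223,193),bar=(229,170),nut=(235,142),pin=(378,143),lev=(410,150),end=(455,160)).items():
    print(n,np.round(np.nanmedian(H[v-2:v+3,u-2:u+3].reshape(-1,3),0),1))
z=H[...,2]
for lo,hi in [(230,272),(340,370)]:
    S=H[80:205,lo:hi]; q=S[(S[...,2]>95)&(S[...,2]<104)]
    print('jaw',cv2.minAreaRect(q[:,:2].astype(np.float32)),np.percentile(q,[3,97],axis=0))
S=H[60:220,210:400]; q=S[(S[...,2]>106)&(S[...,2]<114)]
print('rim',np.percentile(q,[2,98],axis=0))
S=H[60:220,235:375]; q=S[(S[...,2]>7)&(S[...,2]<16)]
print('base',np.percentile(q,[1,99],axis=0))
E
```

```text
ball [-37.5  70.2 115.2]
bar [-21.1  69.7  92.5]
nut [ 2.7 67.4 72.9]
pin [  1.8 -70.3  72.7]
lev [  -5.4 -103.1   69. ]
end [ -14.9 -147.5   70.6]
jaw ((2.2810401916503906, 50.553192138671875), (99.99590301513672, 36.56367111206055), 1.254774808883667) [[-43.33535103  36.34754674  96.86081891]
 [ 49.52487967  53.03741512 101.4995097 ]]
jaw ((2.282550811767578, -42.13749313354492), (99.7645492553711, 21.93558120727539), 1.3408770561218262) [[-43.34568973 -52.01934355  98.02849937]
 [ 49.65198    -37.53788822 101.58014416]]
rim [[-43.6035201  -40.24605052 106.54033681]
 [ 48.02172878  71.50898293 112.87721566]]
base [[-58.79632804 -75.20360731   9.27747949]
 [ 67.43971081  73.82694339  14.84974692]]
```

{"fn": "carry_out", "kwargs": {
  "series": [
    [13,-21,0,0,0,0,1],
    [13,-21,0,0,0,0,1],
    [13,-21,0,0,0,0,1],
    [13,-20,0,0,0,0,1],
    [0,0,28,0,0,0,1],
    [0,0,28,0,0,0,1],
    [0,0,28,0,0,0,1],
    [0,0,26,0,0,0,1],
    [0,0,0,0,0,0,1],
    [0,0,0,0,0,0,1]
  ]
}}

```text
clock: 4.15
eef_pos: [533.7, 267.0, 96.2]
orientation: [3.126, 0.309, -0.0]
force: [1.3, 1.6, 0.7]
gripper_width: -0.0
grip_force: 0.0
```

```bash
python3 - <<'E'
from h import *
p=hold(bot.sense()['eef_pos']); print(p)
r=42; q=[]
for t in [.6,.7,.8,.9,1.0,1.1,1.2,1.3,1.4,1.5,1.57,1.6]:
    q.append((t,2.5-r*np.sin(t)+5*np.cos(t)+8,60+r*np.cos(t)+5*np.sin(t)))
print(np.round(q,2))
E
```

```text
[ 3.57927406 75.73726818 96.15977958]
[[  0.6   -9.09  97.49]
 [  0.7  -12.73  95.34]
 [  0.8  -16.15  92.85]
 [  0.9  -19.29  90.02]
 [  1.   -22.14  86.9 ]
 [  1.1  -24.66  83.51]
 [  1.2  -26.83  79.88]
 [  1.3  -28.63  76.05]
 [  1.4  -30.04  72.07]
 [  1.5  -31.04  67.96]
 [  1.57 -31.5   65.03]
 [  1.6  -31.63  63.77]]
```

{"fn": "carry_out", "kwargs": {
  "series": [
    [-8,0,0.5,0,0,0,1],
    [-8,0,0.5,0,0,0,1],
    [-3.5,0,2.5,0,0,0,1],
    [-3,0,3,0,0,0,1],
    [-3,0,3,0,0,0,1],
    [-2.5,0,3.5,0,0,0,1],
    [-2,0,3.5,0,0,0,1],
    [-2,0,4,0,0,0,1],
    [-1.5,0,4,0,0,0,1],
    [0,0,0,0,0,0,1]
  ]
}}

```text
clock: 5.15
eef_pos: [501.0, 262.2, 72.0]
orientation: [-3.124, -0.311, -0.004]
force: [0.9, 5.7, 4.3]
gripper_width: 0.6
grip_force: 3.2
```

```bash
python3 - <<'E'
from h import *
s=bot.sense(); print(hold(s['eef_pos']),s['force'])
E
```

```text
[-29.38524521  77.41259584  71.97342814] [0.88969067 5.69334348 4.29640262]
```

{"fn": "carry_out", "kwargs": {
  "series": [
    [-1,0,3,0,0,0,1],
    [-0.5,0,3,0,0,0,1],
    [0,0,2,0,0,0,1],
    [0,0,1,0,0,0,1],
    [0,0,1,0,0,0,1],
    [0,0,0,0,0,0,1],
    [0,0,0,0,0,0,1],
    [0,0,0,0,0,0,1],
    [0,0,0,0,0,0,1],
    [0,0,0,0,0,0,1]
  ]
}}

```text
clock: 6.15
eef_pos: [499.3, 262.4, 62.3]
orientation: [-3.123, -0.312, -0.004]
force: [-1.8, 7.5, 7.4]
gripper_width: 0.3
grip_force: 5.2
```

```bash
python3 - <<'E'
from h import *
s=bot.sense(); print(hold(s['eef_pos']),s['force'])
d=shot('top'); save(d,'t2.png'); im=cv2.cvtColor(d['img'],cv2.COLOR_RGB2BGR)
d=shot('scene'); im=cv2.cvtColor(d['img'],cv2.COLOR_RGB2BGR)
cv2.imwrite('pics/s2.png',cv2.resize(im[150:260,240:380],None,fx=5,fy=5,interpolation=cv2.INTER_CUBIC))
E
```

```text
[-31.00731492  78.03221581  62.30201394] [-1.77048287  7.49328379  7.39649985]
```

View pics/s2.png

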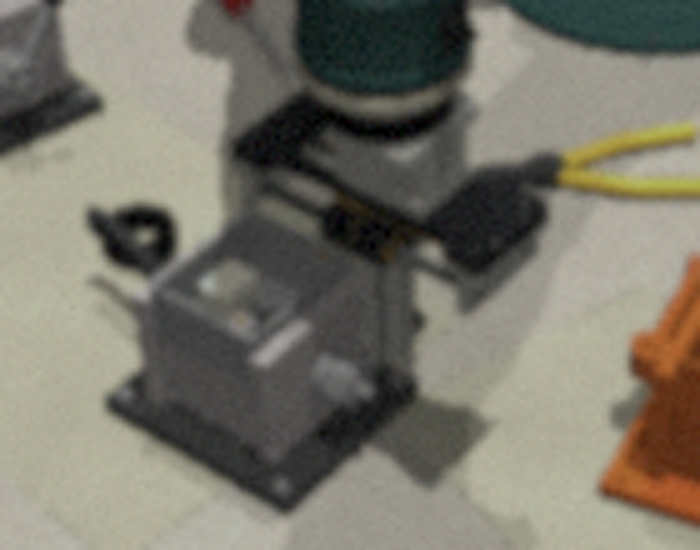

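The finger is on the nut side and the ball is near level at crop (415,320). The force is about the turning resistance, so the hard stop isn't clear yet. I'll lift off and look.

{"fn": "carry_out", "kwargs": {
  "series": [
    [0,0,-10,0,0,0,1],
    [0,0,-30,0,0,0,1],
    [0,0,-40,0,0,0,1],
    [-12,20,-20,0,0,0,1],
    [-12,20,0,0,0,0,1],
    [-12,20,0,0,0,0,1],
    [-12,20,0,0,0,0,1],
    [0,0,0,0,0,0,1],
    [0,0,0,0,0,0,1],
    [0,0,0,0,0,0,1]
  ]
}}

```text
clock: 7.25
eef_pos: [467.9, 173.4, 161.3]
orientation: [-3.126, -0.311, -0.001]
force: [0.3, -0.2, 0.4]
gripper_width: 0.7
grip_force: 0.0
```

```bash
python3 - <<'E'
from h import *
s=bot.sense(); print(hold(s['eef_pos']),s['force'])
d=shot('wrist'); save(d,'w2.png'); np.save('w2.npy',pts(d))
E
```

```text
[-79.23827536  -3.15384524 161.29974677] [ 0.33203342 -0.20663643  0.3874811 ]
```

View pics/w2.png

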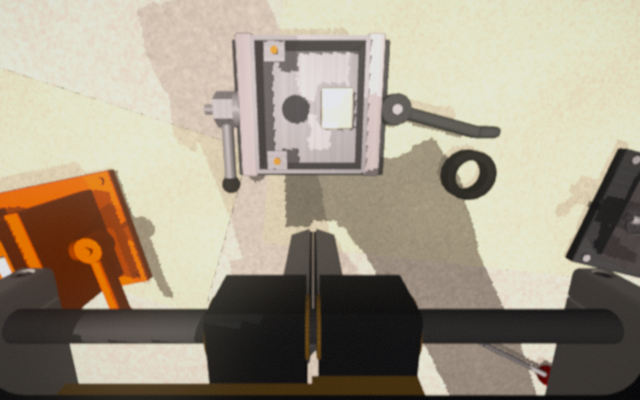

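The nut bar now points forward, with the ball at (231,185) and the nut at (222,108). The lever pin is at (397,107) and its end at (490,132). I'll read the bar heights.

```bash
python3 - <<'E'
from h import *
H=hold(np.load('w2.npy'))
for n,(u,v) in dict(ball=(231,184),bar1=(229,170),bar2=(228,150),bar3=(227,135),nut=(222,108),pin=(397,107),lev=(440,121),lev2=(465,127),end=(490,132)).items():
    print(n,np.round(np.nanmedian(H[v-2:v+3,u-1:u+2].reshape(-1,3),0),1))
E
```

```text
ball [-60.5  68.1  68.5]
bar1 [-48.9  70.1  65.4]
bar2 [-31.7  69.6  65.4]
bar3 [-19.1  69.7  65.4]
nut [ 2.6 70.6 72.7]
pin [  3.6 -70.4  73. ]
lev [  -7.3 -107.8   68.6]
lev2 [ -12.  -129.1   68.9]
end [ -16.  -148.7   70.9]
```

The bar is level (z 65.4 at every point), so the nut is tight. Now the lever.

{"fn": "carry_out", "kwargs": {
  "series": [
    [25,34,0,0,0,0,1],
    [25,34,0,0,0,0,1],
    [25,34,0,0,0,0,1],
    [24,33,0,0,0,0,1],
    [0,0,0,0,0,0,1],
    [0,0,28,0,0,0,1],
    [0,0,28,0,0,0,1],
    [0,0,28,0,0,0,1],
    [0,0,27,0,0,0,1],
    [0,0,0,0,0,0,1]
  ]
}}

```text
clock: 8.3
eef_pos: [589.3, 60.4, 46.8]
orientation: [-3.125, -0.312, 0.008]
force: [-0.6, 0.5, 0.1]
gripper_width: 0.0
grip_force: 0.0
```

```bash
python3 - <<'E'
from h import *
s=bot.sense(); p=hold(s['eef_pos']); print(p,s['force'])
P=p[:2]
for f in [1.35,1.2,1.05,.9,.75,.6,.5,.4,.3,.2,.1,0,-.05]:
    n=np.array([np.sin(f),-np.cos(f)]);u=np.array([-np.cos(f),-np.sin(f)])
    c_=np.array([3,-70.])+58*u+5*n+[8,-12.5]
    print(f,np.round(c_,1),'step tool xy',np.round([c_[0]-P[0],-(c_[1]-P[1])],1)); P=c_
E
```

```text
[  17.70415406 -137.72024038   46.80366536] [-0.57634052  0.54912836  0.14773744]
1.35 [   3.2 -140.2] step tool xy [-14.5   2.5]
1.2 [  -5.4 -138.4] step tool xy [-8.5 -1.8]
1.05 [ -13.5 -135.3] step tool xy [-8.2 -3.1]
0.9 [ -21.1 -131. ] step tool xy [-7.6 -4.3]
0.75 [ -28.  -125.7] step tool xy [-6.9 -5.3]
0.6 [ -34.  -119.4] step tool xy [-6.  -6.3]
0.5 [ -37.5 -114.7] step tool xy [-3.5 -4.7]
0.4 [ -40.5 -109.7] step tool xy [-3. -5.]
0.3 [ -42.9 -104.4] step tool xy [-2.5 -5.3]
0.2 [-44.9 -98.9] step tool xy [-1.9 -5.5]
0.1 [-46.2 -93.3] step tool xy [-1.4 -5.7]
0 [-47.  -87.5] step tool xy [-0.8 -5.8]
-0.05 [-47.2 -84.6] step tool xy [-0.2 -2.9]
```

{"fn": "carry_out", "kwargs": {
  "series": [
    [-7,1,0,0,0,0,1],
    [-7.5,1.5,0,0,0,0,1],
    [-8.5,-1.8,0,0,0,0,1],
    [-8.2,-3.1,0,0,0,0,1],
    [-7.6,-4.3,0,0,0,0,1],
    [-6.9,-5.3,0,0,0,0,1],
    [-6,-6.3,0,0,0,0,1],
    [-3.5,-4.7,0,0,0,0,1],
    [-3,-5,0,0,0,0,1],
    [0,0,0,0,0,0,1]
  ]
}}

```text
clock: 9.3
eef_pos: [528.4, 74.7, 51.0]
orientation: [3.124, 0.309, 0.002]
force: [0.3, -5.1, 0.6]
gripper_width: 0.4
grip_force: 2.0
```

```bash
python3 - <<'E'
from h import *
s=bot.sense(); print(hold(s['eef_pos']),s['force'],s['gripper_width'])
E
```

```text
[ -39.22450116 -111.79469486   51.02144416] [ 0.33972635 -5.09240933  0.5952014 ] 0.38022480076301984
```

{"fn": "carry_out", "kwargs": {
  "series": [
    [-2.5,-5.3,1,0,0,0,1],
    [-1.9,-5.5,1,0,0,0,1],
    [-1.4,-5.7,1,0,0,0,1],
    [-0.8,-5.8,0,0,0,0,1],
    [0,-2,0,0,0,0,1],
    [0,-1.5,0,0,0,0,1],
    [0,-1,0,0,0,0,1],
    [0,0,0,0,0,0,1],
    [0,0,0,0,0,0,1],
    [0,0,0,0,0,0,1]
  ]
}}

```text
clock: 10.3
eef_pos: [517.8, 96.6, 48.3]
orientation: [3.122, 0.304, 0.002]
force: [2.1, -22.6, 10.5]
gripper_width: 0.5
grip_force: 11.3
```

```bash
python3 - <<'E'
from h import *
s=bot.sense(); print(hold(s['eef_pos']),s['force'],s['gripper_width'])
E
```

```text
[-45.31233928 -88.20561361  48.27180671] [  2.05762415 -22.57307745  10.45924386] 0.5128824174790615
```

{"fn": "carry_out", "kwargs": {
  "series": [
    [0,8,0,0,0,0,1],
    [0,20,0,0,0,0,1],
    [0,0,-40,0,0,0,1],
    [0,0,-40,0,0,0,1],
    [0,0,-40,0,0,0,1],
    [-15,-30,0,0,0,0,1],
    [-15,-40,0,0,0,0,1],
    [-10,-30,0,0,0,0,1],
    [0,0,0,0,0,0,1],
    [0,0,0,0,0,0,1]
  ]
}}

```text
clock: 11.3
eef_pos: [463.5, 163.5, 167.5]
orientation: [3.126, 0.312, 0.002]
force: [0.1, -0.1, 0.1]
gripper_width: 0.4
grip_force: 0.0
```

```bash
python3 - <<'E'
from h import *
s=bot.sense(); print(hold(s['eef_pos']),s['force'])
d=shot('wrist'); save(d,'w3.png'); np.save('w3.npy',pts(d))
H=hold(pts(d)); z=H[...,2]
m=(H[...,1]<-57)&(H[...,1]>-100)&(z>55)&(z<72)&(H[...,0]<-20)&(H[...,0]>-110)
q=H[m]; print(len(q),np.percentile(q,[2,50,98],axis=0).round(1)); print(cv2.fitLine(q[:,:2].astype(np.float32),cv2.DIST_HUBER,0,.01,.01).ravel())
m=(H[...,1]>60)&(H[...,1]<82)&(z>55)&(z<80)&(H[...,0]<-18)&(H[...,0]>-90)
q=H[m]; print(len(q),np.percentile(q,[2,50,98],axis=0).round(1))
E
```

```text
[-85.52585549 -11.94403906 167.5450268 ] [ 0.0950501  -0.09892234  0.0741556 ]
1017 [[-85.  -76.1  56.3]
 [-51.8 -69.5  68.3]
 [-21.1 -65.5  71.1]]
[ 9.9909681e-01  4.2491302e-02 -5.2040257e+01 -6.9548004e+01]
740 [[-67.   63.4  60.3]
 [-44.8  69.   64.9]
 [-19.   75.2  68.9]]
```

View pics/w3.png

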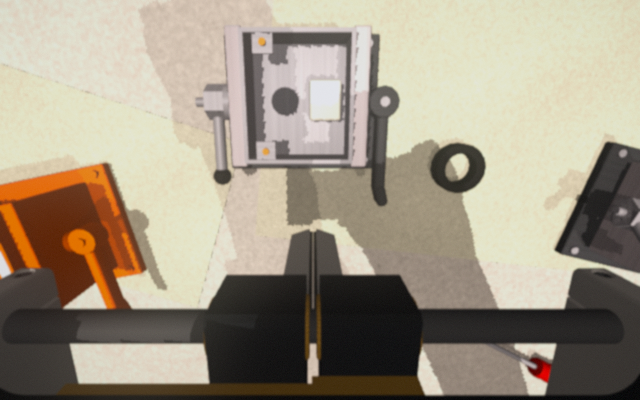

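The wrist view shows the lever lying along the jaw, from (385,100) to (380,200), about 2° from shut. The nut bar is still level, and the arm is clear of everything. I'm handing it in.

```bash
python3 -c "
from cell import bot
print(bot.job_done())"
```

```text
the job is handed in; nothing more can be done
None
```

The box is clamped: I turned the nut tight (bar level) while the lever was open, then swung the cam lever shut to about 2° by the camera; the arm never went near the empty holder's lever, and I handed the job in at about 11 s (no verdict was returned).

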